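Snap the clean roller into the clamped brayer

TASK

The brayer (hand ink roller) lies on its back, clamped by its handle to the wooden board, with its fork empty: take the green roller out of the drying stand and press it level down between the fork's two spring leaves until both of its chamfered axle ends have snapped into the holes of the leaves, then let go of it. The handle is not always clamped in the middle of the board, so feel where the middle of the fork is and ease the roller in there gently, without forcing the springs. Leave the yellow roller, the ink bottle and the stamp block where they are.

Things in the scene. Friction and masses are not known exactly. Their poses are not given: they have to be found in the camera images.
- roller: Green ink roller, 0.16 kg: rubber cylinder 38 mm in diameter, 88 mm long, on a metal axle; 127 mm over all. Origin at its centre, its y axis along its axle (it may be turned to any angle about it). It starts level in the drying stand, axis 60 mm above the table; grip it from above, across the rubber.
- roller_end (a point): One end of the green roller's axle, 63.5 mm from its centre along its +y (the -y end is alike). From the centre outward: rubber to 44 mm, collar 14 mm in diameter to 57 mm, steel stub 10 mm in diameter to 60 mm, then a 45 degree chamfer narrowing to 3 mm diameter at 63.5 mm.
- stand: Wooden drying stand, 200 mm (its x) by 108 mm (its y), fixed; origin on the table under its centre. A green and a yellow roller lie in it along its y, centres at x = -55 and +55 mm, either way round. Side boards at y = +-50.5 mm (7 mm thick) carry the collars in open slots, whose prongs reach 71 mm above the table: raise a roller 25 mm to clear them.
- roller_other: Yellow roller in the other place of the stand, same shape, origin at its centre. Not to be used.
- rest: Wooden board, 245 x 170 x 18 mm, fixed, with the brayer clamped on it by its handle (toggle clamp, red lever). Origin at table height under the middle of the board's fork end; x points from the handle to the fork, z up; the seated roller lies along y. The fork is a stiff steel U-strap, 152 mm over its cheeks, with two upright spring leaves inside, facing each other along y.
- seat (a point): Nominal centre of the seated roller, 78 mm above the board's origin. The fork is square to the board and true in x and height, but its middle is NOT measured: it is anywhere within 9 mm of this point along y, either side, and does not shift. Nothing stands between the leaves down to the strap, 28 mm above the table.
- hole_left (a point): Nominal centre of the hole in the +y leaf, at its inner face 58 mm from the fork's middle (the -y leaf mirrors it; both move with the unmeasured middle). Hole 13 mm square, so a seated stub has 1.5 mm play each way. Leaf 24 mm wide (x), 3 mm thick. Face straight up to 90 mm above the table, then flared outward to 70 mm from the fork's middle at 107 mm: the lead-in.
- lead_in (a point): Point 107 mm above the table over the seat, level with the leaf tips. The leaves are sprung at their feet (28 mm up): at the flare 1.5 N to start, then 0.8 N per mm, hard stop about 7 mm out. The axle ends must push each out 5.5 mm to pass, so only within about 1.5 mm of the fork's middle. Off the middle one end touches first; the side force on the roller points to the middle.
- snap (a point): Point 82 mm above the table over the seat. Centred, the press rises to 6 to 12 N down the flare, fades on the straight face; here the leaves close over the ends and pull the roller down (up to 18 N) till it is home at 78 mm; below 76 mm the stubs load the holes. Off the middle a leaf meets its stop and the roller jams or tilts. Leaf forces on it, added, over 25 N bend the leaves.
- ink_bottle: Small grey ink bottle with a white nozzle, 36 mm in diameter, 96 mm tall, loose, upright on the table 140 to 170 mm from the stand's centre on its +x side; origin under its centre.
- stamp_block: Yellow stamp block with a pink rosette on top, 75 x 60 mm, 36 mm tall, loose on the table just beyond the fork end of the board; origin under its centre.
Not all that is in view belongs to the job. What is shaped like the roller but blue is not meant.

How it is judged (in metres and radians):
On the way, in this order (a step that is already met when the one before it is completed fails the run):
1. the green roller has been lifted clear of the drying stand (height (world z) of roller above 0.085 m and contact force between the fingers and roller above 1 N), for 0.2 s.
2. the green roller has snapped into the fork: axis at hole height, along the fork (z of roller in the frame of rest between 0.0745 and 0.0805 m and horizontal distance between roller and rest below 0.0125 m and angle between the y axis of roller and the y axis of rest, either way round below 0.06 rad), for 0.2 s.
At the end, for the whole second after the job is handed in: The green roller hangs in the fork by both axle ends: axis 74.5 to 80.5 mm above the table, within 4 mm of the holes in x, within 0.05 rad of the fork, at rest and let go. The yellow roller is within 12 mm, ink bottle and stamp block within 15 mm, of where they were (z of roller in the frame of rest between 0.0745 and 0.0805 m and x of roller in the frame of rest between -0.004 and 0.004 m and horizontal distance between roller and rest below 0.0125 m and angle between the y axis of roller and the y axis of rest, either way round below 0.05 rad and linear speed of roller below 0.02 m/s and distance of roller_other from where it was at the start of the episode below 0.012 m and distance of each of ink_bottle, stamp_block from where it was at the start of the episode below 0.015 m); the robot touches nothing.
It fails at once if the roller is pressed against the brayer with more than 25 N, both leaves together (bends the leaves) (contact force between roller and rest above 25 N).
It fails at once if the yellow roller is lifted or knocked out of its place (distance of roller_other from where it was at the start of the episode above 0.02 m).
It fails at once if the ink bottle or the stamp block is knocked away (distance of any of ink_bottle, stamp_block from where it was at the start of the episode above 0.03 m).
It also fails if it takes over 66 s, if anything falls off the work surface, if the arm or the gripper's body presses on something with over 40 N, if the wrist force passes 120 N, or if a joint passes its speed limit or range.

ROBOT

A 6-joint arm with a two-finger parallel gripper is mounted at the origin on the work surface. World frame = base frame: x ahead of the robot, y to its left, z up, the work surface at z = 0. Lengths are in mm, angles in degrees, forces in N, time in s.
With the tool pointing down it reaches from about 275 to 850 mm from the base axis. Payload 19 kg.
Tool frame: the origin (TCP) lies on the centre line of the jaws, within the pads' length; the fingertips stand bot.nose_length ahead of it and the grasp point (between the pads) lies 2 mm behind it (bot.nose_length is the distance from the TCP to the fingertips, in mm); z points along the fingers, y is the line along which they close (so a half turn about z gives the same grasp; the last joint's range is limited). The gripper opens to 85 mm and grips with 20 to 120 N. Pads are 22 mm wide; open, the fingers measure 114 mm over their backs; the gripper's body (76 mm by 85 mm) begins 54 mm behind the grasp point. The pads swing forward as they close: fully open they stand 13 mm farther back than shut.
Start: joints at [-81.245, 8.623, 82.357, -0, 89.026, -7.678], TCP at [162.633, -551.491, 248.267] pointing down, gripper open.
Joint ranges: [-160.23, 160.23], [-39.13, 120.54], [6.94, 153.29], [-79.49, 259.48], [9.18, 160.14], [-161.06, 161.06]. Speed limits (degrees/s): [108.29, 108.29, 127.2, 172.46, 172.46, 172.46].

INTERFACE

Orientations are given as a 3x3 rotation matrix whose columns are the frame's x, y, z axes.
In Python, from station import telemetry, camera, ticket, spot_in, tip_of, bot gives the robot as it stands.
- The arm moves only by the tool jog_arm, never from a script. Its argument "plan" is a list that holds one entry, the list of rows, each a list of 7 numbers: the turn, a rotation vector about the tool's x, y, z in degrees, then the shift along the tool's x, y, z in m, then the finger opening in m, from 0 to 0.0854. In form: [[[rx, ry, rz, x, y, z, hand], ...]]. A call has 1 to 12 rows; each row shifts and turns the commanded pose from where the row before left it, along the tool's axes as they then stand; what a row does not reach is not made up. A row lasts 1/10 s, in which the tool goes at most 50 mm and 8.59 degrees, less where a joint would pass 70% of its speed; a pose out of reach is approached as far as the arm can. A call is refused whole if a number of a shift passes 0.05 or a number of a turn 8.59, either way. A call with a gripper value outside its range is refused whole. The fingers move at their own pace and stop on an object; "newtons" is the grip in N (left out, the last holds). Time passes only in rows, so rows that do not move let the fingers close. It gives the time, the measured TCP pose, the force, the opening and the grip force at its end, in the units of the state.
- telemetry.get_obs(): the state, without advancing time (a new reading comes with each control period).
- camera(name): name is "scene" or "side" or "wrist"; returns a dict with "pixels" (400x640x3 uint8, blue, green, red), "z_map" (400x640 float32, mm along the optical axis (not along the pixel's ray), 0 where there is no reading), "fx", "fy", "cx", "cy" (pixels), "T" (4x4, takes a point from camera to world coordinates). Camera axes: x right, y up, looking along -z (the intrinsics and any distortion apply to the point x, -y, -z); pixel columns grow to the right and rows downward; lengths in mm; the calibration is good to about 2 mm. A picture is of the moment at which its call begins.
- ticket.sign_off(): hands the job in; it is judged then, once.
Trained networks look in a picture, given as the dict that the camera call returned (one of the last four; its "shot" number tells which), for a name from the list of things; names that differ only in an ending like _2 or _b are one class to them, and where a whole thing is asked for, a point or a joint stands for the part that bears it (a point fixed in the world has none). Each returns a list of dicts, best first, with "conf" (0 to 1); they miss things now and then, are a little off and sometimes report something else, mostly with a low value. They report only what shows in the picture. A call takes as long as a camera call. They do not tell look-alikes from the thing itself.
- spot_in(query, picture): "xy" ([column, row] in pixels, amid what is visible of it).
- tip_of(query, picture): "xy" ([column, row] in pixels: a listed point, or the origin of a listed thing).
The state is a dict: "time_s": time; "q": joint angles; "qvel": joint speeds; "joint_torque": joint torques, N m; "position": TCP position; "ee_rot": TCP orientation; "ft_force": force on the tool from outside, world axes, zero at the start; "torque": the same for the moment, N m; "opening": opening from 0.0 (shut) to 1.0 (fully open); "grasp_force": force on a finger pad.
Only numpy, scipy, OpenCV 4.12 (cv2) and the standard library are available. Lean on these libraries where they do the work, as an engineer would, in place of code of your own. Each camera call takes 0.05 s, during which the arm holds its last target. There are 200 camera calls.

## Working session

There is one attempt and no reset: what is moved stays moved. The work goes in short steps, Python scripts to look and compute and a tool call to move; the robot and the scene stay as the last step left them, time stands still between calls to the robot, and variables do not carry over. Pictures are saved under pics/ and viewed, at most 10 in all, crops included, and the job is handed in when it is done.

Besides the shell and the picture viewer there is one more tool, called after "Emit:" by a JSON object that holds its "api" and its "payload". jog_arm: Moves the arm, as the interface text tells. Its arguments: {"type":"object","properties":{"plan":{"type":"array"},"newtons":{"type":"number"}},"required":["plan"]}

```bash
ls; mkdir -p pics
cat > h.py <<'E'
import numpy as np, cv2
from station import telemetry, camera, ticket, spot_in, tip_of, bot
def world(p,uv,z=None,r=2):
    u,v=uv; 
    d=np.array([(u-p["cx"])/p["fx"],-(v-p["cy"])/p["fy"],-1.0])
    T=np.array(p["T"])
    if z is None:
        w=p["z_map"][max(0,int(v)-r):int(v)+r+1,max(0,int(u)-r):int(u)+r+1]; w=w[w>0]
        return T[:3,:3]@(d*np.median(w))+T[:3,3] if len(w) else None
    D=T[:3,:3]@d; s=(z-T[2,3])/D[2]; return T[:3,3]+s*D
def cloud(p):
    v,u=np.mgrid[:400,:640]; z=p["z_map"]
    c=np.stack([(u-p["cx"])/p["fx"]*z,-(v-p["cy"])/p["fy"]*z,-z],-1)
    T=np.array(p["T"]); return c@T[:3,:3].T+T[:3,3]
E
python3 - <<'E'
from h import *
np.set_printoptions(precision=1,suppress=True)
print(bot.nose_length,telemetry.get_obs())
for n in("scene","side"):
    p=camera(n); cv2.imwrite(f"pics/{n}0.png",p["pixels"]); print(n,[k for k in p if k not in("pixels","z_map")],p["T"])
    for q in("roller","roller_other","stand","rest","seat","lead_in","hole_left","ink_bottle","stamp_block"):
        for f in(spot_in,tip_of):
            print(q,f.__name__,[(round(d["conf"],2),np.array(d["xy"]).round(),world(p,d["xy"])) for d in f(q,p)[:3]])
E
```

```text
pics
17.0 {'time_s': 0.0, 'q': array([-81.2,   8.7,  82.4,   0. ,  89. ,  -7.7]), 'qvel': array([ 0.1, -0. , -0. ,  0. , -0. , -0. ]), 'joint_torque': array([ -0. , -71.3, -57.1,  -0. ,   0. ,   0. ]), 'position': array([ 162.6, -551.3,  247.7]), 'ee_rot': array([[ 1. ,  0.3, -0. ],
       [ 0.3, -1. ,  0. ],
       [ 0. , -0. , -1. ]]), 'ft_force': array([-0.3, -0.8, -0.2]), 'torque': array([-0., -0.,  0.]), 'grasp_force': 0.0, 'opening': 0.998534276795133}
scene ['fx', 'fy', 'cx', 'cy', 'T', 'shot'] [[   0.1   -0.8    0.6 1406.6]
 [   1.     0.1   -0.1 -178.3]
 [   0.     0.6    0.8 1151.1]
 [   0.     0.     0.     1. ]]
roller call [(0.96, array([268., 189.]), array([ 500.8, -199. ,   75.6])), (0.9, array([266., 157.]), array([ 343.9, -200.3,   34.3])), (0.88, array([199., 208.]), array([ 515.2, -392.7,   32.8]))]
roller call [(0.68, array([198., 208.]), array([ 513.6, -395.2,   34.7])), (0.64, array([264., 159.]), array([ 346.3, -205.3,   31.8])), (0.58, array([269., 190.]), array([ 504.3, -197.4,   73.2]))]
roller_other call [(0.7, array([275., 222.]), array([ 613.1, -187.8,   
[... 2175 characters left out ...]
18.9]))]
seat call [(0.76, array([291., 295.]), array([466.9, 143.7,  70. ]))]
seat call [(0.63, array([264., 257.]), array([613.5,  24.8,  19.5]))]
lead_in call [(0.6, array([289., 299.]), array([465.9, 151.8,  66.6]))]
lead_in call [(0.92, array([265., 246.]), array([649.7, -32. ,   0.7]))]
hole_left call [(0.8, array([289., 296.]), array([469.5, 146.5,  68.8]))]
hole_left call [(0.82, array([245., 268.]), array([586.1, 129.5,  76.6]))]
ink_bottle call [(0.52, array([288., 193.]), array([ 688.5, -203.6,   50.6]))]
ink_bottle call [(0.53, array([287., 204.]), array([ 689.6, -202.3,   13.8]))]
stamp_block call [(0.68, array([332., 220.]), array([ 524. , -149.7,   50.6]))]
stamp_block call []
```

Run:
```python
import cv2
a=cv2.imread("pics/scene0.png")[110:300,150:450]; cv2.imwrite("pics/s1.png",cv2.resize(a,None,fx=2.6,fy=2.6))
```

```text
(no output)
```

View pics/s1.png

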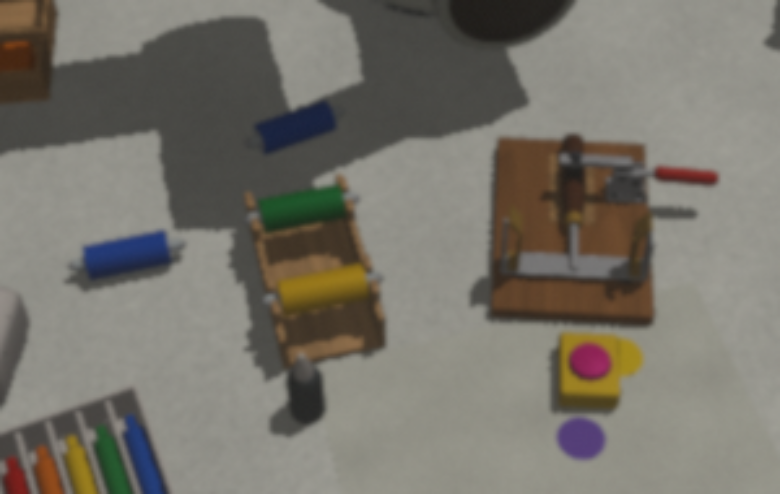

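The candidates are green (268,189) and yellow (274,221), both in the stand, and two blue look-alikes at (198,208) and (264,159). Only the one at (268,189) is green and in the stand, and the enlarged crop confirms it. The brayer fork is at about (370,210) and the bottle at (265,259). Next I'll measure the roller and board.

```bash
cat > m.py <<'E'
from h import *
np.set_printoptions(precision=1,suppress=True)
def axis(P):
    xy=P[:,:2].astype(np.float32); (c,s,a)=cv2.minAreaRect(xy); b=cv2.boxPoints((c,s,a))
    e=[b[1]-b[0],b[2]-b[1]]; e=max(e,key=np.linalg.norm); return np.array(c),np.sort(s),np.degrees(np.arctan2(e[1],e[0]))%180
def masks(p):
    h=cv2.cvtColor(p["pixels"],cv2.COLOR_BGR2HSV); return h[...,0],h[...,1],h[...,2]
E
python3 - <<'E'
from m import *
for n in("scene","side"):
    p=camera(n); C=cloud(p); H,S,V=masks(p); z=C[...,2]; ok=p["z_map"]>0
    for nm,h0,h1 in(("green",45,85),("yellow",20,34)):
        m=ok&(H>h0)&(H<h1)&(S>110)&(z>50)&(z<90)&(C[...,1]<-100)&(C[...,1]>-300)&(C[...,0]>400)&(C[...,0]<700)
        if m.sum()>20: 
            P=C[m]; print(n,nm,m.sum(),axis(P),np.median(P,0),P[:,2].max())
    m=ok&(abs(z-18)<5)&(C[...,0]>380)&(C[...,0]<720)&(C[...,1]>-60)&(C[...,1]<240)&(S>70)
    m=cv2.morphologyEx(m.astype(np.uint8),cv2.MORPH_OPEN,np.ones((3,3)))>0
    print(n,"board",m.sum(),axis(C[m]))
    m=ok&(z>85)&(z<112)&(C[...,0]>450)&(C[...,0]<680)&(C[...,1]>-20)&(C[...,1]<200)
    P=C[m]; print(n,"high",len(P)); 
    k,l,c=cv2.kmeans(P[:,:2].astype(np.float32),2,None,(3,50,.1),5,0) if len(P)>5 else (0,0,0); print(c, np.bincount(l.ravel()) if len(P)>5 else 0)
    for q in("ink_bottle","stamp_block"): pass
E
```

```text
scene green 320 (array([ 498.8, -205.3]), array([31.6, 84.3]), np.float32(95.85308)) [ 501.4 -205.4   76.4] 86.4750104968457
scene yellow 439 (array([ 605.4, -189.4]), array([39.2, 86.7]), np.float32(101.62008)) [ 610.9 -188.9   75.9] 85.28655404581968
scene board 2001 (array([509.1,  85.1]), array([165.9, 247.8]), np.float32(170.17996))
scene high 104
[[586.5 140.2]
 [563.6   9.5]] [56 48]
side green 181 (array([ 488.5, -202.9]), array([24.5, 82.7]), np.float32(97.55683)) [ 486.6 -199.2   77.5] 80.94056404089076
side board 4152 (array([545.5,  81.8]), array([171. , 325.2]), np.float32(170.03514))
side high 163
[[583.4 142.5]
 [562.4  13.4]] [ 55 108]
```

Emit:
{"api": "jog_arm", "payload": {"plan": [[[0,0,-8.2,0,0,0,0.085],[0,0,-8.2,0,0,0,0.085],[0,0,-8.2,0,0,0,0.085],[0,0,-8.2,0,0,0,0.085],[0,0,-8.2,0,0,0,0.085],[0,0,-8.2,0,0,0,0.085],[0,0,-8.2,0,0,0,0.085],[0,0,-8.2,0,0,0,0.085],[0,0,-8.2,0,0,0,0.085],[0,0,-8.2,0,0,0,0.085]]]}}

```text
time_s: 3.0
position: [162.6, -551.5, 248.3]
ee_rot: [[-0.152, 0.988, -0.0], [0.988, 0.152, 0.0], [0.0, -0.0, -1.0]]
ft_force: [0.4, -0.5, -0.4]
opening: 0.995
grasp_force: 0.0
```

Emit:
{"api": "jog_arm", "payload": {"plan": [[[0,0,0,0.025,0.031,0,0.085],[0,0,0,0.025,0.031,0,0.085],[0,0,0,0.025,0.031,0,0.085],[0,0,0,0.025,0.031,0,0.085],[0,0,0,0.025,0.031,0,0.085],[0,0,0,0.025,0.031,0,0.085],[0,0,0,0.025,0.031,0,0.085],[0,0,0,0.025,0.031,0,0.085],[0,0,0,0.025,0.031,0,0.085],[0,0,0,0.025,0.031,0,0.085],[0,0,0,0.025,0.031,0,0.085],[0,0,0,0.025,0.031,0,0.085]]]}}

```text
time_s: 4.2
position: [487.5, -198.7, 248.5]
ee_rot: [[-0.147, 0.989, 0.0], [0.989, 0.147, -0.0], [-0.0, 0.0, -1.0]]
ft_force: [0.9, -1.0, -0.1]
opening: 0.998
grasp_force: 0.0
```

```bash
cat > look.py <<'E'
from m import *
import sys
o=telemetry.get_obs(); R=o["ee_rot"]; print(o["time_s"],o["position"],"t",np.degrees(np.arctan2(R[1,0],R[0,0])),"q",o["q"])
p=camera("wrist"); C=cloud(p); H,S,V=masks(p); z=C[...,2]; ok=p["z_map"]>0
cv2.imwrite(f"pics/{sys.argv[1]}.png",p["pixels"]); print(p["T"],p["fx"])
for nm,h0,h1 in(("green",45,85),("yellow",20,34)):
    m=ok&(H>h0)&(H<h1)&(S>110)&(z>50)&(z<90)
    if m.sum()>50: P=C[m]; print(nm,m.sum(),axis(P),np.median(P,0),np.percentile(P[:,2],98))
E
python3 look.py w1
```

```text
4.2 [ 487.5 -198.7  248.5] t 98.43526424065982 q [-30.6   2.8  88.7   0.   88.5 -39. ]
[[   1.    -0.1   -0.   475.8]
 [   0.1    0.9    0.3 -117. ]
 [   0.    -0.3    0.9  374.9]
 [   0.     0.     0.     1. ]] 297.54337836171595
green 2569 (array([ 494.9, -207. ]), array([35.7, 93.2]), np.float32(99.19541)) [ 493.4 -200.5   77.5] 80.51296509372025
yellow 2924 (array([ 550.5, -196.7]), array([ 95. , 152.2]), np.float32(8.685202)) [ 595.9 -185.4   77. ] 80.60263827840255
```

View pics/w1.png

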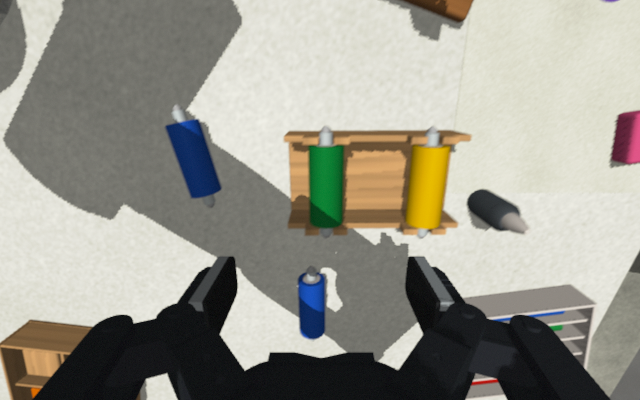

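The wrist view shows green at (326,187) with axle ends at (326,128) and (326,234), yellow at (428,187), and the bottle at (497,210).

Run:
```python
from m import *
p=camera("wrist")
a=world(p,(326,128),60);b=world(p,(326,235),60);print(a,b,(a+b)/2,np.linalg.norm(a-b),np.degrees(np.arctan2(*(a-b)[1::-1])))
print(world(p,(432,128),60),world(p,(423,236),60))
c=world(p,(326.5,144),60);d=world(p,(326.5,228),60); print((c+d)/2)
C=cloud(p);g=C[190,310:344];print(g[::3])
# board / leaves seen by scene camera once more, in rest frame
p=camera("scene");C=cloud(p);z=C[...,2]
m=(p["z_map"]>0)&(z>24)&(z<112)&(C[...,0]>380)&(C[...,0]<680)&(C[...,1]>-40)&(C[...,1]<220);P=C[m]
a=np.radians(-10);X=np.array([np.cos(a),np.sin(a)]);Y=np.array([-X[1],X[0]])
B=np.array([509.1,85.1]);u=(P[:,:2]-B)@X;v=(P[:,:2]-B)@Y
for lo in range(-125,125,15):
    k=(u>=lo)&(u<lo+15)
    if k.sum()>2: print(lo,k.sum(),"v",np.percentile(v[k],[2,50,98]),"z",np.percentile(P[k,2],[50,98]))
```

```text
[ 488.3 -139.7   60. ] [ 507.  -259.7   60. ] [ 497.6 -199.7   60. ] 121.38765243109086 98.89190239818426
[ 596.7 -123.4   60. ] [ 618.9 -244.2   60. ]
[ 498.8 -203.4   60. ]
[[ 481.  -203.2   77.4]
 [ 484.1 -202.7   77.4]
 [ 487.1 -201.7   79.3]
 [ 490.1 -200.9   80.5]
 [ 493.2 -200.6   79.8]
 [ 496.3 -200.4   79. ]
 [ 499.6 -200.5   76.8]
 [ 502.7 -200.1   76.8]
 [ 506.2 -200.8   72.6]
 [ 509.8 -201.8   67.6]
 [ 519.5 -217.7   10.1]
 [ 523.2 -216.9   11. ]]
-125 10 v [-59.3 -23.7  17. ] z [25.6 42.7]
-110 32 v [-72.3   0.1  12.6] z [42.3 48.2]
-95 27 v [-59.5  -0.1  12.5] z [44.2 47.5]
-80 6 v [-49.3 -17.5  13.1] z [31.3 39.8]
-65 108 v [-13.6  45.6 122.8] z [57.6 76.5]
-50 337 v [-10.7  54.1 125.7] z [54.3 75.3]
-35 56 v [-35.8   5.1  77.8] z [41.7 49.6]
-20 41 v [-8.7  2.3 43.5] z [42.8 47.2]
-5 39 v [-17.3   0.2  17.4] z [40.  46.8]
10 30 v [-37.9   2.6  58.3] z [36.8 43.9]
25 18 v [-31.4   2.6  26.7] z [36.6 42. ]
40 84 v [-69.2   2.6  75.4] z [ 29.6 103.5]
55 314 v [-73.5   8.9  75.8] z [ 31.6 107.6]
70 292 v [-73.5  11.5  78.3] z [ 32.1 105.4]
85 5 v [-32.9  11.6  78.6] z [24.5 25.8]
100 4 v [-46.9  15.6  19.6] z [24.9 25.4]
115 6 v [-47.2   0.7  41.7] z [24.9 25.6]
```

Emit:
{"api": "jog_arm", "payload": {"plan": [[[0,0,0,-0.004,0.0075,0.02,0.085],[0,0,0,0,0,0.03,0.085],[0,0,0,0,0,0.03,0.085],[0,0,0,0,0,0.03,0.085],[0,0,0,0,0,0.03,0.085],[0,0,0,0,0,0.02,0.085],[0,0,0,0,0,0.015,0.085],[0,0,0,0,0,0.0135,0.085],[0,0,0,0,0,0,0.085]]]}}

```text
time_s: 5.25
position: [493.6, -203.2, 58.3]
ee_rot: [[-0.146, 0.989, -0.002], [0.989, 0.146, 0.001], [0.002, -0.002, -1.0]]
ft_force: [-0.6, -0.1, 0.8]
opening: 0.997
grasp_force: 0.0
```

Emit:
{"api": "jog_arm", "payload": {"plan": [[[0,0,0,0,0,0,0.03],[0,0,0,0,0,0,0.03],[0,0,0,0,0,0,0.03],[0,0,0,0,0,0,0.03],[0,0,0,0,0,0,0.03],[0,0,0,0,0,0,0.03],[0,0,0,0,0,0,0.03],[0,0,0,0,0,0,0.03]]], "newtons": 40}}

```text
time_s: 6.05
position: [493.6, -203.4, 60.4]
ee_rot: [[-0.147, 0.989, -0.002], [0.989, 0.147, -0.001], [-0.0, -0.002, -1.0]]
ft_force: [-14.3, -4.1, 9.5]
opening: 0.431
grasp_force: 39.0
```

Emit:
{"api": "jog_arm", "payload": {"plan": [[[0,0,0,0,-0.002,-0.002,0.03],[0,0,0,0,0,-0.005,0.03],[0,0,0,0,0,-0.015,0.03],[0,0,0,0,0,-0.02,0.03],[0,0,0,0,0,-0.03,0.03],[0,0,0,0,0,-0.03,0.03],[0,0,0,0,0,-0.03,0.03],[0,0,0,0,0,0,0.03],[0,0,0,0,0,0,0.03],[0,0,0,0,0,0,0.03]]]}}

```text
time_s: 7.05
position: [492.3, -203.1, 190.8]
ee_rot: [[-0.147, 0.989, -0.001], [0.989, 0.147, 0.001], [0.001, -0.001, -1.0]]
ft_force: [0.4, 0.4, -2.1]
opening: 0.427
grasp_force: 40.5
```

Run:
```python
from m import *
o=telemetry.get_obs();print(o["ft_force"],o["position"],o["opening"])
p=camera("wrist");cv2.imwrite("pics/w2.png",p["pixels"])
C=cloud(p);H,S,V=masks(p);m=(p["z_map"]>0)&(H>45)&(H<85)&(S>110)&(C[...,2]>120)&(C[...,2]<200);P=C[m]
rel=(P-o["position"])@o["ee_rot"];print(m.sum(),np.percentile(rel,[1,50,99],axis=0))
```

```text
[ 0.4  0.4 -2.1] [ 492.3 -203.1  190.8] 0.42719757928938346
1160 [[-38.  -18.   -9.1]
 [ 24.2  12.7  -6.1]
 [ 42.8  19.1  12.3]]
```

View pics/w2.png

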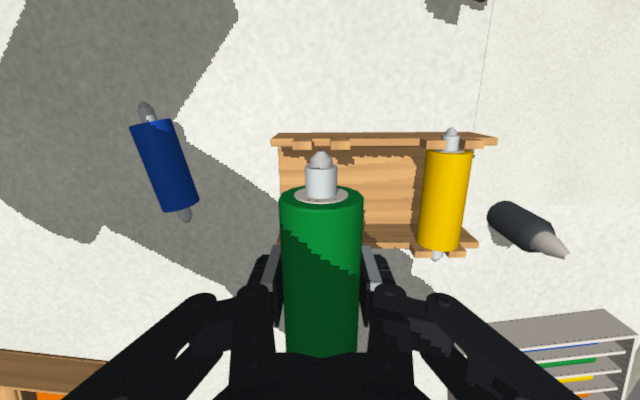

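Emit:
{"api": "jog_arm", "payload": {"plan": [[[0,0,6.1,0,0,0,0.03],[0,0,6.1,0,0,0,0.03],[0,0,6.2,0,0,0,0.03],[0,0,0,0.03,0.004,0,0.03],[0,0,0,0.037,0.004,0,0.03],[0,0,0,0.037,0.004,0,0.03],[0,0,0,0.037,0.004,0,0.03],[0,0,0,0.037,0.004,0,0.03],[0,0,0,0.037,0.004,0,0.03],[0,0,0,0.037,0.004,0,0.03],[0,0,0,0.035,0.0045,0,0.03],[0,0,0,0,0,0,0.03]]]}}

```text
time_s: 8.3
position: [574.6, 77.2, 190.5]
ee_rot: [[0.17, 0.985, -0.002], [0.985, -0.17, 0.001], [0.001, -0.002, -1.0]]
ft_force: [0.2, -0.9, -2.2]
opening: 0.428
grasp_force: 40.5
```

Run:
```python
from m import *
o=telemetry.get_obs();R=o["ee_rot"];print(o["time_s"],o["ft_force"],o["position"],np.degrees(np.arctan2(R[1,0],R[0,0])))
p=camera("wrist");cv2.imwrite("pics/w3.png",p["pixels"])
C=cloud(p);H,S,V=masks(p);ok=p["z_map"]>0
m=ok&(H>45)&(H<85)&(S>110)&(C[...,2]>120)&(C[...,2]<230);P=C[m]
rel=(P-o["position"])@R;print(m.sum(),np.percentile(rel,[1,50,99],axis=0))
```

```text
8.3 [ 0.2 -0.9 -2.2] [574.6  77.2 190.5] 80.21576019027994
12110 [[-31.9 -17.6 -19.6]
 [ 12.7   0.2 -16.6]
 [ 42.7  18.1   2.6]]
```

View pics/w3.png

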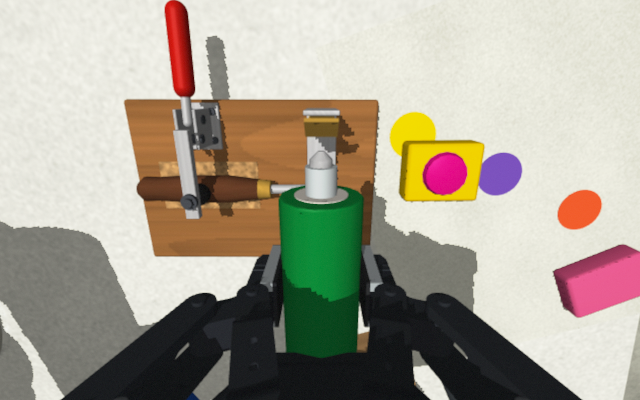

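The wrist view shows the +y leaf (brass) at about (321,127) and the roller tip at (321,155), with the board edges parallel to the image rows.

```bash
cat > leaf.py <<'E'
from m import *
def leaf():
    o=telemetry.get_obs();R=o["ee_rot"]
    p=camera("wrist");C=cloud(p);rel=(C-o["position"])@R;z=C[...,2]
    m=(p["z_map"]>0)&(z>80)&(z<116)&(rel[...,0]>45)&(rel[...,0]<95)&(abs(rel[...,1])<25)
    return o,p,C,rel,m
E
python3 - <<'E'
from leaf import *
o,p,C,rel,m=leaf()
for v in range(104,150,2):
    k=np.where(m[v])[0]
    if len(k): print(v,k.min(),k.max(),"x %.1f"%np.median(rel[v,k,0]),"y %.1f %.1f"%(rel[v,k,1].min(),rel[v,k,1].max()),"z %.1f"%np.median(C[v,k,2]), np.median(p["pixels"][v,k],0))
# board top corners at z 18, roller tip
for uv in((125,100),(378,100),(367,256),(155,257)): print((world(p,uv,18)-o["position"])@o["ee_rot"])
print("tip",(world(p,(320.5,152),190)-o["position"])@o["ee_rot"],"collar/rubber edge",(world(p,(321,186),209)-o["position"])@o["ee_rot"])
E
```

```text
108 303 339 x 76.8 y -13.2 13.8 z 84.5 [210. 212. 212.]
110 302 339 x 75.4 y -14.0 13.8 z 85.2 [203. 204. 205.]
112 303 338 x 73.9 y -13.2 13.0 z 84.9 [137.  137.5 139. ]
116 303 338 x 72.1 y -12.0 11.9 z 106.5 [ 62. 149. 194.]
118 303 338 x 70.9 y -12.0 11.8 z 107.4 [ 58. 138. 179.]
120 304 338 x 69.5 y -11.4 11.9 z 106.6 [ 34.  80. 103.]
122 304 337 x 68.0 y -11.5 11.3 z 104.8 [ 36.  83. 107.]
124 304 337 x 66.5 y -11.6 11.5 z 102.5 [ 34.   82.  105.5]
126 304 337 x 65.0 y -11.8 11.6 z 100.2 [ 35.  82. 105.]
128 304 337 x 63.4 y -11.9 11.8 z 97.8 [ 34.  81. 105.]
130 305 337 x 61.8 y -11.4 11.8 z 96.0 [ 35.  81. 104.]
132 305 336 x 60.1 y -11.5 11.3 z 93.4 [ 35.  81. 105.]
134 305 336 x 58.4 y -11.7 11.5 z 91.2 [ 79.  95. 105.]
[  82.3 -186.7  172.9]
[ 82.4  54.6 172.4]
[-85.   52.4 172.4]
[ -86.6 -187.9  172.9]
tip [61.5 -0.   0.5] collar/rubber edge [ 51.8   0.2 -18.5]
```

Emit:
{"api": "jog_arm", "payload": {"plan": [[[0,0,0,0.0015,0,0.02,0.03],[0,0,0,0,0,0.025,0.03],[0,0,0,0,0,0.02,0.03],[0,0,0,0,0,0.0095,0.03],[0,0,0,0,0,0,0.03],[0,0,0,0,0,0,0.03]]]}}

```text
time_s: 9.0
position: [574.9, 74.7, 118.1]
ee_rot: [[0.174, 0.985, 0.001], [0.985, -0.174, 0.0], [0.0, 0.001, -1.0]]
ft_force: [1.2, 1.4, -0.9]
opening: 0.43
grasp_force: 40.5
```

Run:
```python
from leaf import *
o,p,C,rel,m=leaf();print(o["position"],o["ft_force"],o["torque"])
for v in range(100,190,2):
    k=np.arange(316,326);k=k[p["z_map"][v,k]>0]
    if len(k): print(v,"x %.1f y %.1f z %.1f"%tuple(np.median(rel[v,k,:],0)[:2].tolist()+[np.median(C[v,k,2])]),np.median(p["pixels"][v,k],0))
H,S,V=masks(p);g=(p["z_map"]>0)&(H>45)&(H<85)&(S>110)&(C[...,2]>100)
for x in range(-30,50,8):
    k=g&(abs(rel[...,0]-x)<4)&(abs(rel[...,1])<6)
    if k.sum()>5: print(x,k.sum(),np.median(C[k][:,2]))
k=g&(rel[...,2]>-12)&(rel[...,0]>30);print("cap x",np.percentile(rel[k][:,0],[50,90,97]))
a=p["pixels"][90:230,230:410];cv2.imwrite("pics/w4.png",cv2.resize(a,None,fx=4,fy=4))
```

```text
[574.9  74.7 118.1] [ 1.2  1.4 -0.9] [ 0. -0. -0.]
100 x 82.5 y -0.1 z 18.9 [ 56.  101.5 152.5]
102 x 81.1 y -0.1 z 18.8 [ 56. 102. 152.]
104 x 79.8 y -0.1 z 19.5 [ 56. 102. 152.]
106 x 78.4 y -0.1 z 19.3 [ 75. 105. 142.]
108 x 78.0 y -0.1 z 61.0 [110. 110. 111.]
110 x 77.7 y -0.1 z 84.8 [205.  206.5 207.5]
112 x 76.7 y -0.1 z 84.9 [213.5 215.  215.5]
114 x 75.7 y -0.1 z 84.7 [198.5 199.5 200.5]
116 x 74.7 y 0.2 z 84.6 [133. 137. 138.]
118 x 70.6 y -0.1 z 30.7 [ 33.5  79.  102. ]
120 x 69.3 y -0.1 z 31.2 [ 37.  88. 113.]
122 x 73.1 y -0.0 z 106.0 [ 63. 150. 194.]
124 x 72.3 y -0.0 z 107.0 [ 62.5 150.  194. ]
126 x 71.5 y -0.0 z 107.7 [ 59. 144. 186.]
128 x 70.6 y -0.3 z 107.2 [ 37.  83. 106.]
130 x 69.6 y -0.0 z 105.9 [ 36.   83.  106.5]
132 x 68.5 y -0.0 z 104.2 [ 36.  83. 108.]
134 x 67.5 y -0.0 z 102.9 [ 35.  82. 105.]
136 x 66.4 y -0.0 z 101.3 [ 34.  84. 108.]
138 x 65.3 y -0.0 z 99.9 [ 35.  81. 103.]
140 x 64.1 y -0.0 z 98.1 [ 35.  81. 104.]
142 x 62.9 y -0.0 z 96.3 [ 34.   80.5 104. ]
144 x 61.7 y -0.0 z 94.6 [ 35.  81. 105.]
146 x 60.4 y -0.3 z 92.5 [ 34.  82. 105.]
148 x 59.1
[... 533 characters left out ...]
.5]
172 x 54.6 y -0.0 z 125.4 [221.5 222.5 217. ]
174 x 53.8 y -0.0 z 125.4 [221.  222.  216.5]
176 x 52.8 y -0.0 z 124.9 [220.5 221.5 215.5]
178 x 52.0 y -0.0 z 125.2 [221.5 222.  217. ]
180 x 51.1 y -0.0 z 125.2 [220.5 222.  216.5]
182 x 50.3 y -0.0 z 125.4 [220.5 221.5 216.5]
184 x 49.6 y -0.0 z 125.7 [221.  222.5 217. ]
186 x 48.6 y -0.0 z 125.3 [221.  221.5 217. ]
188 x 47.7 y -0.0 z 125.3 [220.5 220.5 215.5]
-30 201 136.55126115140547
-22 358 136.65121895592873
-14 383 136.59321682903584
-6 414 136.6120393616768
2 435 136.68217432736014
10 462 136.69289517083604
18 487 136.68602115742834
26 529 136.6986250989478
34 563 136.66088981692278
42 494 136.25517977501318
cap x [42.2 42.7 42.8]
```

View pics/w4.png

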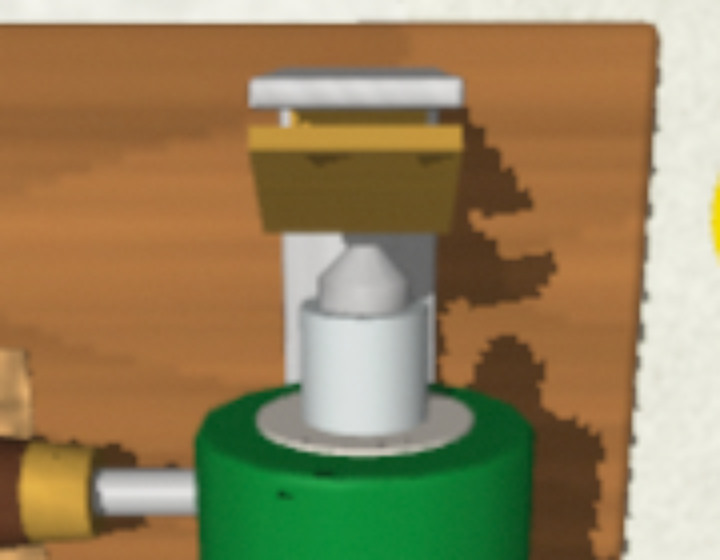

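Emit:
{"api": "jog_arm", "payload": {"plan": [[[0,0,0,0.0017,0,0,0.03],[0,0,0,0,0,0.007,0.03],[0,0,0,0,0,0.007,0.03],[0,0,0,0,0,0.002,0.03],[0,0,0,0,0,0,0.03],[0,0,0,0,0,0,0.03],[0,0,0,0,0,0,0.03]]]}}

```text
time_s: 9.75
position: [575.0, 76.9, 101.5]
ee_rot: [[0.173, 0.985, 0.0], [0.985, -0.173, 0.0], [0.0, 0.0, -1.0]]
ft_force: [-0.1, -0.3, -1.7]
opening: 0.432
grasp_force: 40.5
```

```bash
cat > st.py <<'E'
from leaf import *
o,p,C,rel,m=leaf();R=o["ee_rot"];print(o["time_s"],o["position"],"F tool",R.T@o["ft_force"],"M tool",(R.T@o["torque"]).round(2),o["opening"])
k=np.arange(312,330)
r=rel[:,k,:].reshape(-1,3);z=C[:,k,2].ravel();ok=(p["z_map"][:,k]>0).ravel()
B=p["pixels"][:,k].reshape(-1,3).astype(int)
br=ok&(z>91.5)&(z<106.5)&(r[:,0]>55)&(B[:,2]-B[:,0]>50)
if br.sum()>10:
    f=np.polyfit(z[br],r[br,0],1); print("leaf x @98 %.2f (63.65 if centred, undeflected) slope %.2f n %d"%(np.polyval(f,98),f[0],br.sum()))
gy=ok&(abs(B[:,2]-B[:,0])<15)&(r[:,0]>45)&(r[:,0]<66)&(abs(r[:,2])<9)
print("stub max x (63.5-ish minus 1.5 seen)",np.percentile(r[gy,0],[95,99]))
H,S,V=masks(p);g=(p["z_map"]>0)&(H>45)&(H<85)&(S>110)&(abs(rel[...,2])<22)&(abs(rel[...,1])<6)
q=np.polyfit(rel[g&(rel[...,0]<38)][:,0],C[g&(rel[...,0]<38)][:,2],1);print("top z",np.polyval(q,0),"tilt deg",np.degrees(q[0]))
k=(p["z_map"]>0)&(H>45)&(H<85)&(S>110)&(rel[...,2]>-12)&(rel[...,0]>30);print("cap x",np.percentile(rel[k][:,0],[50,97]))
E
python3 st.py
```

```text
9.75 [575.   76.9 101.5] F tool [-0.3 -0.   1.7] M tool [-0. -0.  0.] 0.4318517162897703
leaf x @98 61.70 (63.65 if centred, undeflected) slope 0.85 n 259
stub max x (63.5-ish minus 1.5 seen) [60.8 62. ]
top z 120.08699607799667 tilt deg 0.09695521466874184
cap x [42.2 42.8]
```

Emit:
{"api": "jog_arm", "payload": {"plan": [[[0,0,0,-0.0004,0,0.0015,0.03],[0,0,0,0,0,0.0015,0.03],[0,0,0,0,0,0.001,0.03],[0,0,0,0,0,0,0.03],[0,0,0,0,0,0,0.03]]]}}

```text
time_s: 10.3
position: [575.0, 76.5, 97.5]
ee_rot: [[0.173, 0.985, 0.0], [0.985, -0.173, 0.0], [0.0, 0.0, -1.0]]
ft_force: [0.8, -0.1, 1.4]
opening: 0.432
grasp_force: 40.9
```

Emit:
{"api": "jog_arm", "payload": {"plan": [[[0,0,0,0,0,0.001,0.03],[0,0,0,0,0,0.001,0.03],[0,0,0,0,0,0,0.03],[0,0,0,0,0,0,0.03]]]}}

```text
time_s: 10.7
position: [575.0, 76.5, 95.5]
ee_rot: [[0.173, 0.985, 0.001], [0.985, -0.173, 0.0], [0.0, 0.001, -1.0]]
ft_force: [1.2, 0.5, 5.2]
opening: 0.432
grasp_force: 41.1
```

```bash
python3 st.py
```

```text
10.7 [575.   76.5  95.5] F tool [ 0.7  1.1 -5.2] M tool [-0.1  0.  -0. ] 0.43182496898236666
leaf x @98 64.40 (63.65 if centred, undeflected) slope 0.88 n 391
stub max x (63.5-ish minus 1.5 seen) [60.9 61.9]
top z 114.14361292927424 tilt deg -0.32156138015924834
cap x [42.2 42.8]
```

Emit:
{"api": "jog_arm", "payload": {"plan": [[[0,0,0,0,0,0.001,0.03],[0,0,0,0,0,0.001,0.03],[0,0,0,0,0,0,0.03],[0,0,0,0,0,0,0.03]]]}}

```text
time_s: 11.15
position: [575.1, 76.5, 93.7]
ee_rot: [[0.173, 0.985, 0.001], [0.985, -0.173, 0.0], [0.0, 0.001, -1.0]]
ft_force: [0.3, -0.2, 7.5]
opening: 0.433
grasp_force: 41.5
```

```bash
python3 st.py
```

```text
11.15 [575.1  76.5  93.7] F tool [-0.2  0.4 -7.5] M tool [-0.2  0.  -0. ] 0.4325257941865422
leaf x @98 65.91 (63.65 if centred, undeflected) slope 0.88 n 473
stub max x (63.5-ish minus 1.5 seen) [60.9 61.9]
top z 112.32549243932219 tilt deg -0.3079992434242756
cap x [42.2 42.9]
```

Side force is near zero, so the roller is centred. I'll continue down.

Emit:
{"api": "jog_arm", "payload": {"plan": [[[0,0,0,0,0,0.001,0.03],[0,0,0,0,0,0.001,0.03],[0,0,0,0,0,0,0.03],[0,0,0,0,0,0,0.03]]]}}

```text
time_s: 11.6
position: [575.3, 76.5, 92.1]
ee_rot: [[0.173, 0.985, 0.001], [0.985, -0.173, 0.0], [0.0, 0.001, -1.0]]
ft_force: [0.6, 0.8, 10.2]
opening: 0.433
grasp_force: 41.8
```

Emit:
{"api": "jog_arm", "payload": {"plan": [[[0,0,0,0,0,0.001,0.03],[0,0,0,0,0,0.001,0.03],[0,0,0,0,0,0,0.03],[0,0,0,0,0,0,0.03]]]}}

```text
time_s: 12.0
position: [575.1, 76.3, 89.6]
ee_rot: [[0.173, 0.985, 0.001], [0.985, -0.173, -0.0], [-0.0, 0.001, -1.0]]
ft_force: [2.4, -0.8, 5.4]
opening: 0.432
grasp_force: 41.2
```

```bash
python3 st.py
```

```text
12.0 [575.1  76.3  89.6] F tool [-0.4  2.5 -5.3] M tool [-0.4 -0.4 -0.1] 0.43179970550241636
leaf x @98 67.67 (63.65 if centred, undeflected) slope 0.90 n 570
stub max x (63.5-ish minus 1.5 seen) [60.2 60.9]
top z 108.23157216645097 tilt deg -3.016021737150173
cap x [41.4 43.1]
```

The roller has tilted 3° with the +y end low, so I'll level it by turning the tool about its y axis.

Emit:
{"api": "jog_arm", "payload": {"plan": [[[0,1.0,0,0,0,0,0.03],[0,1.0,0,0,0,0,0.03],[0,0.8,0,0,0,0,0.03],[0,0,0,0,0,0,0.03],[0,0,0,0,0,0,0.03]]]}}

```text
time_s: 12.55
position: [575.0, 76.3, 89.4]
ee_rot: [[0.173, 0.985, 0.009], [0.984, -0.173, 0.048], [0.049, 0.0, -0.999]]
ft_force: [3.9, -1.1, 4.8]
opening: 0.433
grasp_force: 41.4
```

```bash
python3 st.py
python3 - <<'E'
from m import *
p=camera("side");C=cloud(p);H,S,V=masks(p);m=(p["z_map"]>0)&(H>45)&(H<85)&(S>110)&(abs(C[...,0]-575)<40)&(abs(C[...,1]-76)<60);v,u=np.where(m);print(m.sum(),C[m].mean(0))
a=p["pixels"][215:305,205:325];cv2.imwrite("pics/sd1.png",cv2.resize(a,None,fx=6,fy=6,interpolation=cv2.INTER_CUBIC))
E
```

```text
12.55 [575.   76.3  89.4] F tool [-0.2  4.  -4.8] M tool [-0.6 -0.3 -0.1] 0.43292715520409003
leaf x @98 67.51 (63.65 if centred, undeflected) slope 0.93 n 571
stub max x (63.5-ish minus 1.5 seen) [59.7 60.5]
top z 108.25806421579605 tilt deg -2.9655039663492295
cap x [40.1 43.3]
223 [571.2 100.  103.4]
```

View pics/sd1.png

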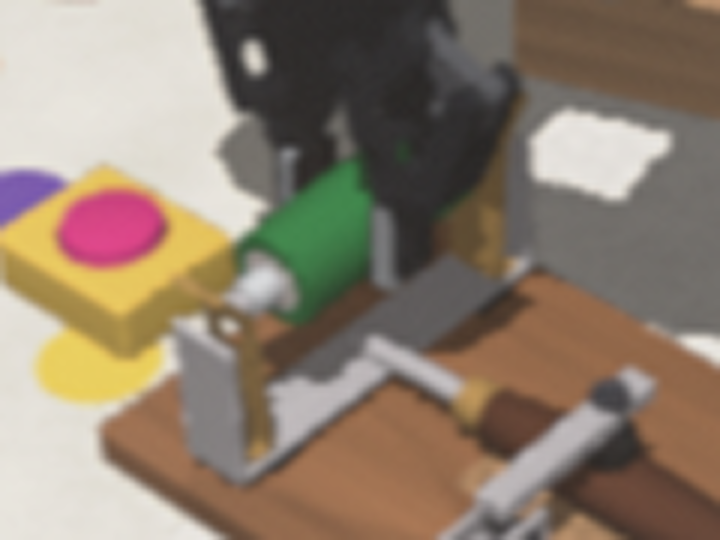

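The −y end is held on its flare and the roller slipped in the pads. I'll grip harder, shift slightly toward +y, and level again.

Emit:
{"api": "jog_arm", "payload": {"plan": [[[0,0,0,0.0002,0,0,0.03],[0,0,0,0.0002,0,0,0.03],[0,0,0,0,0,0,0.03],[0,1.0,0,0,0,0,0.03],[0,1.0,0,0,0,0,0.03],[0,0,0,0,0,0,0.03],[0,0,0,0,0,0,0.03]]], "newtons": 115}}

```text
time_s: 13.35
position: [574.3, 77.1, 88.7]
ee_rot: [[0.173, 0.985, 0.013], [0.981, -0.173, 0.083], [0.084, -0.002, -0.996]]
ft_force: [-0.0, 2.9, -2.5]
opening: 0.414
grasp_force: 114.8
```

```bash
python3 st.py
```

```text
13.35 [574.3  77.1  88.7] F tool [ 2.6 -0.5  2.7] M tool [0.  0.5 0.1] 0.41428014488116544
leaf x @98 67.81 (63.65 if centred, undeflected) slope 0.98 n 611
stub max x (63.5-ish minus 1.5 seen) [60.2 61.1]
top z 107.01949412556914 tilt deg 1.4433376882428492
cap x [41.1 42.9]
```

Emit:
{"api": "jog_arm", "payload": {"plan": [[[0,-0.7,0,0.0004,0,0,0.03],[0,-0.7,0,0.0004,0,0,0.03],[0,0,0,0,0,0,0.03],[0,0,0,0,0,0,0.03]]]}}

```text
time_s: 13.8
position: [575.0, 77.9, 89.4]
ee_rot: [[0.172, 0.985, 0.01], [0.983, -0.173, 0.058], [0.059, -0.0, -0.998]]
ft_force: [-1.7, -0.0, -0.7]
opening: 0.412
grasp_force: 114.9
```

```bash
python3 st.py
```

```text
13.8 [575.   77.9  89.4] F tool [-0.4 -1.7  0.6] M tool [ 0.3  0.2 -0. ] 0.412370171211387
leaf x @98 67.95 (63.65 if centred, undeflected) slope 0.99 n 641
stub max x (63.5-ish minus 1.5 seen) [60.  60.7]
top z 107.74041555017315 tilt deg -0.1869908642771429
cap x [40.9 42.8]
```

Emit:
{"api": "jog_arm", "payload": {"plan": [[[0,0,0,-6e-05,0,0.001,0.03],[0,0,0,-6e-05,0,0.001,0.03],[0,0,0,-6e-05,0,0.001,0.03],[0,0,0,0,0,0,0.03],[0,0,0,0,0,0,0.03]]]}}

```text
time_s: 14.35
position: [575.2, 77.6, 86.4]
ee_rot: [[0.173, 0.985, 0.011], [0.983, -0.173, 0.058], [0.059, 0.0, -0.998]]
ft_force: [2.7, -0.5, -0.1]
opening: 0.411
grasp_force: 115.4
```

```bash
python3 st.py
```

```text
14.35 [575.2  77.6  86.4] F tool [0.  2.8 0.1] M tool [-0.3 -0.  -0. ] 0.41075660575608525
leaf x @98 67.95 (63.65 if centred, undeflected) slope 0.96 n 625
stub max x (63.5-ish minus 1.5 seen) [59.6 60.3]
top z 104.81337389210215 tilt deg -1.1061888641292341
cap x [40.4 43. ]
```

Emit:
{"api": "jog_arm", "payload": {"plan": [[[0,0.4,0,-6e-05,0,0.001,0.03],[0,0.4,0,-6e-05,0,0.001,0.03],[0,0,0,-6e-05,0,0.001,0.03],[0,0,0,0,0,0,0.03],[0,0,0,0,0,0,0.03]]]}}

```text
time_s: 14.9
position: [574.2, 77.6, 82.1]
ee_rot: [[0.173, 0.985, 0.01], [0.982, -0.173, 0.072], [0.073, -0.003, -0.997]]
ft_force: [1.4, 0.3, -17.4]
opening: 0.412
grasp_force: 116.1
```

```bash
python3 st.py
```

```text
14.9 [574.2  77.6  82.1] F tool [-0.7  1.3 17.4] M tool [-0.1 -0.1  0.1] 0.41166282166599905
leaf x @98 64.95 (63.65 if centred, undeflected) slope 0.91 n 539
stub max x (63.5-ish minus 1.5 seen) [57.3 57.8]
top z 100.37607145560098 tilt deg 0.2830335606431141
cap x [40.7 42.9]
```

Snapping: the leaves pull the roller down with 17 N. I'll follow it to 78 mm.

Emit:
{"api": "jog_arm", "payload": {"plan": [[[0,0,0,-6e-05,0,0.001,0.03],[0,0,0,-6e-05,0,0.001,0.03],[0,0,0,-6e-05,0,0.001,0.03],[0,0,0,0,0,0.0005,0.03],[0,0,0,0,0,0,0.03],[0,0,0,0,0,0,0.03]]]}}

```text
time_s: 15.55
position: [575.4, 77.7, 80.4]
ee_rot: [[0.173, 0.985, 0.014], [0.982, -0.173, 0.072], [0.073, 0.001, -0.997]]
ft_force: [0.2, 0.6, -2.3]
opening: 0.41
grasp_force: 117.1
```

```bash
python3 st.py
```

```text
15.55 [575.4  77.7  80.4] F tool [0.4 0.1 2.4] M tool [-0.  -0.1 -0. ] 0.4103899667780086
leaf x @98 62.20 (63.65 if centred, undeflected) slope 0.85 n 461
stub max x (63.5-ish minus 1.5 seen) [55.1 55.4]
top z 98.673022454517 tilt deg -0.07440579332531082
cap x [40.5 43. ]
```

Emit:
{"api": "jog_arm", "payload": {"plan": [[[0,0,0,-6e-05,0,0.001,0.03],[0,0,0,-6e-05,0,0.001,0.03],[0,0,0,0,0,0,0.03],[0,0,0,0,0,0,0.03],[0,0,0,0,0,0,0.03]]]}}

```text
time_s: 16.1
position: [575.1, 77.8, 77.9]
ee_rot: [[0.173, 0.985, 0.013], [0.982, -0.173, 0.072], [0.073, -0.0, -0.997]]
ft_force: [0.6, -0.1, -1.2]
opening: 0.41
grasp_force: 117.1
```

Emit:
{"api": "jog_arm", "payload": {"plan": [[[0,0,0,0,0,0,0.04],[0,0,0,0,0,0,0.044],[0,0,0,0,0,0,0.048],[0,0,0,0,0,0,0.052],[0,0,0,0,0,0,0.056],[0,0,0,0,0,0,0.06],[0,0,0,0,0,0,0.06],[0,0,0,0,0,0,0.06]]], "newtons": 20}}

```text
time_s: 16.9
position: [575.1, 77.8, 77.9]
ee_rot: [[0.173, 0.985, 0.013], [0.982, -0.173, 0.072], [0.073, -0.0, -0.997]]
ft_force: [0.0, 1.3, -0.2]
opening: 0.701
grasp_force: 0.0
```

```bash
python3 st.py
```

```text
16.9 [575.1  77.8  77.9] F tool [ 1.3 -0.2  0.3] M tool [ 0.1 -0.  -0. ] 0.7005805639998639
leaf x @98 62.38 (63.65 if centred, undeflected) slope 0.83 n 450
stub max x (63.5-ish minus 1.5 seen) [54.8 55.2]
top z 95.52253599867224 tilt deg 0.003149269553755068
cap x [40.3 42.9]
```

Emit:
{"api": "jog_arm", "payload": {"plan": [[[0,0,0,0.0003,0,-0.005,0.06],[0,0,0,0.0007,0,-0.01,0.06],[0,0,0,0.0014,0,-0.02,0.06],[0,0,0,0.002,0,-0.03,0.06],[0,0,0,0.002,0,-0.03,0.06],[0,0,0,0.002,0,-0.03,0.06],[0,0,0,0,0,-0.02,0.06],[0,0,0,0,0,0,0.06],[0,0,0,0,0,0,0.06],[0,0,0,0,0,0,0.06]]]}}

```text
time_s: 17.95
position: [574.3, 75.6, 222.4]
ee_rot: [[0.173, 0.985, 0.012], [0.982, -0.173, 0.072], [0.073, -0.001, -0.997]]
ft_force: [-0.8, -0.2, 0.5]
opening: 0.704
grasp_force: 0.0
```

Run:
```python
from m import *
o=telemetry.get_obs();print(o["time_s"],o["position"])
p=camera("wrist");C=cloud(p);H,S,V=masks(p);g=(p["z_map"]>0)&(H>45)&(H<85)&(S>110)&(C[...,2]>60)&(C[...,2]<110);P=C[g]
print(axis(P),P.max(0));q=np.linalg.lstsq(np.c_[P[P[:,2]>92][:,:2],np.ones((P[:,2]>92).sum())],P[P[:,2]>92][:,2],rcond=None)[0];print(q[:2],np.percentile(P[:,2],98))
cv2.imwrite("pics/w9.png",p["pixels"])
```

```text
17.95 [574.3  75.6 222.4]
(array([575.5,  76.2]), array([36.7, 87.1]), np.float32(80.32271)) [600.1 121.9  97.8]
[-0.  0.] 96.71846837097287
```

View pics/w9.png

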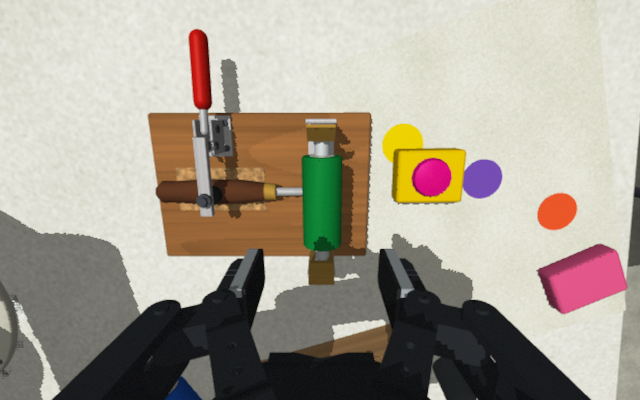

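The roller at (321,200) hangs level between both leaves, at (321,130) and (321,270), and the stamp block hasn't moved.

```bash
python3 -c "
from station import ticket
print(ticket.sign_off())"
```

```text
the job is handed in; nothing more can be done
None
```

The green roller is snapped into the fork by both axle ends and let go. It hung level with its axis about 77 mm up, and I handed the job in at about 18 s; the sign-off gave no verdict.

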